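Load and clamp a sample in a field analyser by its sunken press knob

TASK

Push the analyser's sample tray fully home so that the sample holder stands under the press, then turn the press knob, sunk in the round well on top of the head, clockwise until the press tip bears on the sample with about 12 newtons, and let go with the sample still clamped. Feel for the first touch: the sample must never be pressed with more than 20 newtons. Leave the vial rack, the meter and the sample box where they are.

Things in the scene. Friction and masses are not known exactly. Their poses are not given: they have to be found in the camera images.
- analyser: Grey bench analyser, fixed. Origin: on the press axis at bench level, z up. Base 28 mm high, x -103 to 62, y -90 to 180 mm. A column (x -97 to -57, y -50 to 50, to z 129) carries the press head, 110 x 110 mm, centred on the origin, z 85 to 131. The tray under the head slides along the analyser's y and stands out on its +y side.
- tray (a joint): Travel of the aluminium sample tray in m, 0 fully out to 0.090 fully home (against its stop); it grows as the tray is pushed towards the analyser's -y. Drag about 2.5 N; it stays where left.
- tray_tab (a point): Middle of the top edge of the outer face of the tray's upright tab, which faces the analyser's +y: 50 mm wide (analyser x), 45 mm tall (z 36 to 81 over the bench) and 8 mm thick. To close the tray, push this face towards -y. Fully home, the face lies 119 mm from the press axis.
- sample: Steel sample holder, round, 36 mm across, 13 mm tall, with a white tablet 22 mm across standing 1 mm above its top; loose (about 80 g) in the tray's square nest, on the press axis when the tray is home. Origin: centre of its underside, 38 mm over the bench (tablet top 52 mm).
- knob (a joint): Press knob angle, rad, 0 to 2.4; grows clockwise from above and lowers the press 8 mm per rad. Stays where left. Drag 0.16 N m; past first touch the torque grows by 0.008 N m per newton of press force, and the force by 30 N per rad (12 N is 0.4 rad past touch). First touch comes 0.3 to 1.4 rad after the start, differently each time.
- knob_top (a point): Centre of the knob's top, 124 mm over the bench, 7 mm below the rim of its well. A black straight bar grip, 30 mm long, 12 mm thick, 27 mm tall, on a round foot 34 mm across and 2 mm high. The point's x runs along the bar, y across it (the 12 mm way), z up; the bar lies along the analyser's x at knob angle 0.
- press: Press carriage, on the press axis under the head, moving down with the knob. It carries a sprung steel tip, 14 mm across (3.75 N per mm). The tip's face stands 0 to 6.6 mm below this body's origin: set by hand, not measured, different each time. Gap from tip to sample top at the start (tray home) 3 to 10 mm.
- vial_rack: Bystander: black rack 45 x 110 mm with five capped glass vials, 55 mm tall. Origin: centre of its underside.
- meter: Bystander: blue handheld meter lying flat, 70 x 120 x 28 mm. Origin: centre of its underside.
- sample_box: Bystander: open cardboard box 80 x 110 x 35 mm with three white tubs. Origin: centre of its underside.
- well_rim (a point): Centre of the mouth of the round well in the top of the press head, 131 mm over the bench; axes as the analyser. The well is 70 mm across and 36 mm deep (floor 95 mm over the bench), with the press knob at its centre: fingers must be narrowly opened to go in.

How it is judged:
By the outcome, as a careful person would: the job done as asked, in the order asked, and still so for the second after the job is handed in, with the robot touching nothing.
It also fails if it takes over 58 s, if anything falls off the work surface, if the arm or the gripper's body presses on something with over 40 N, if the wrist force passes 120 N, or if a joint passes its speed limit or range.

ROBOT

A 6-joint arm with a two-finger parallel gripper is mounted at the origin on the work surface. World frame = base frame: x ahead of the robot, y to its left, z up, the work surface at z = 0. Lengths are in m, angles in rad, forces in N, time in s.
With the tool pointing down it reaches from about 0.325 to 0.9 m from the base axis. Payload 6.1 kg.
Tool frame: the origin (TCP) lies at the very end of the fingers, on their centre line; the grasp point (between the pads) lies behind it (manip.pinch_z is the z of the grasp point in the tool frame, in m); z points along the fingers, y is the direction in which the jaws open and shut (so a half turn about z gives the same grasp; the last joint's range is limited). The gripper opens to 87 mm and grips with 3 to 60 N. Pads are 19 mm wide; open, the fingers measure 117 mm over their backs; the gripper's body (75 mm by 190 mm) begins 51 mm behind the grasp point.
Start: joints at [-1.342, 0.22, 1.526, -0, 1.395, -0.126], TCP at [0.217, -0.586, 0.223] pointing down, gripper open.
Joint ranges: [-2.98, 2.98], [-0.91, 2.08], [0.09, 2.57], [-1.24, 4.39], [0.2, 2.65], [-2.68, 2.68]. Speed limits (rad/s): [2.57, 2.57, 3.01, 3.14, 3.14, 3.14].

INTERFACE

Orientations are given as a unit quaternion [x, y, z, w].
In Python, from workcell import manip, jaws, read_camera, calibration, job gives the robot as it stands. Calls block until the motion is done:
- manip.move_ptp(position, orientation): joint-space move of the TCP to a pose.
- manip.servo_line(position, rotation=None, velocity=0.15, until_force=None): straight line of the TCP; rotation=None keeps the orientation; velocity is the mean speed in m/s. With until_force (N) it stops when the force on the tool has changed by that much, and returns True; else False.
- manip.set_joints(angles): joint-space move.
- jaws.grip(opening): opening from 0.0 (shut) to 1.0 (fully open); the grip force is fixed at half the most; returns when the fingers have stopped.
- manip.sleep(seconds).
- manip.inverse_kinematics(position, orientation): joint angles nearest the present ones, or None.
- manip.sense(): the state.
- read_camera(name): name is "scene" or "top" or "wrist"; returns (picture, depth): 480x640x3 uint8, red, green, blue; 480x640 float32, m along the optical axis (not along the pixel's ray), 0 where there is no reading.
- calibration(name): a dict with "intrinsics" (3x3 intrinsics, pixels), "k1" (the pictures are not rectified: a ray, as slopes to the right and down, at radius r is drawn at 1 + k1 r^2 times it, then the intrinsics apply), "camera_from_world" (4x4, takes a point from world to camera coordinates). Camera axes: x right, y up, looking along -z (the intrinsics and any distortion apply to the point x, -y, -z); pixel columns grow to the right and rows downward; lengths in m; the calibration is good to about 2 mm. A picture is of the moment at which its call begins: read the wrist's pose just before it. calibration takes no time and is no camera call; for the wrist camera it gives the pose at the moment of the call.
A pose or a line that the arm cannot do raises manip.MotionError and nothing moves.
- job.finish_job(): hands the job in, once; it reports no verdict.
The state is a dict: "time": time; "joint_positions": joint angles; "qvel": joint speeds; "tau": joint torques, N m; "eef_pos": TCP position; "eef_rot": TCP orientation; "ft_force": force on the tool from outside, world axes, zero at the start; "moment": the same for the moment, N m; "finger_gap": opening from 0.0 (shut) to 1.0 (fully open).
Only numpy, scipy, OpenCV 4.12 (cv2) and the standard library are available. Lean on these libraries where they do the work, as an engineer would, in place of code of your own. Each camera call takes 0.05 s, during which the arm holds its last target.

## Working session

There is one attempt and no reset: what is moved stays moved. The work goes in short steps, each a Python script; the robot and the scene stay as the last script left them, time stands still between calls to the robot, and variables do not carry over. Pictures are saved under pics/ and viewed, and the job is handed in when it is done.

```bash
ls; mkdir -p pics
python3 - <<'E'
from workcell import manip, jaws, read_camera, calibration, job
import cv2, numpy as np
np.set_printoptions(precision=4,suppress=True)
s=manip.sense(); print(s, manip.pinch_z)
for n in ["scene","top","wrist"]:
    c=calibration(n); print(n,c)
    p,d=read_camera(n); cv2.imwrite(f"pics/{n}0.png",p[:,:,::-1]); np.savez(f"pics/{n}0.npz",p=p,d=d,T=c["camera_from_world"],K=c["intrinsics"],k1=c["k1"])
E
```

```text
pics
{'time': 0.0, 'joint_positions': array([-1.3421,  0.2212,  1.5276,  0.    ,  1.3947, -0.1261]), 'qvel': array([-0.0001, -0.0012,  0.0015, -0.0005, -0.0028,  0.0011]), 'tau': array([ -0.0012, -49.4616, -38.7376,   0.0699,   0.057 ,  -0.0001]), 'eef_pos': array([ 0.217 , -0.5855,  0.2214]), 'eef_rot': array([ 0.9843,  0.1765, -0.    , -0.001 ]), 'ft_force': array([-0.0827, -0.5458, -0.736 ]), 'moment': array([ 0.021 , -0.0234, -0.0146]), 'finger_gap': 0.9967738653523027} -0.0187
scene {'intrinsics': array([[441.1907,   0.    , 311.839 ],
       [  0.    , 441.1907, 246.4046],
       [  0.    ,   0.    ,   1.    ]]), 'k1': -0.025736183172042588, 'camera_from_world': array([[-0.8636,  0.5038, -0.0203,  0.5676],
       [-0.3636, -0.5943,  0.7174,  0.0996],
       [ 0.3494,  0.6269,  0.6964, -0.9901],
       [ 0.    ,  0.    ,  0.    ,  1.    ]])}
top {'intrinsics': array([[570.3315,   0.    , 326.9267],
       [  0.    , 570.3315, 244.8483],
       [  0.    ,   0.    ,   1.    ]]), 'k1': -0.06160712182822444, 'camera_from_world': array([[-0.0269, -0.9995, -0.017 , -0.0511],
       [ 0.9933, -0.0286,  0.1117, -0.6139],
       [-0.1122, -0.0138,  0.9936, -1.2115],
       [ 0.    ,  0.    ,  0.    ,  1.    ]])}
wrist {'intrinsics': array([[408.0921,   0.    , 318.108 ],
       [  0.    , 408.0921, 237.8771],
       [  0.    ,   0.    ,   1.    ]]), 'k1': -0.07416210247709874, 'camera_from_world': array([[ 0.3461, -0.9382, -0.0011, -0.6234],
       [ 0.8989,  0.332 , -0.2861,  0.0335],
       [ 0.2688,  0.098 ,  0.9582, -0.3903],
       [ 0.    ,  0.    ,  0.    ,  1.    ]])}
```

View pics/scene0.png

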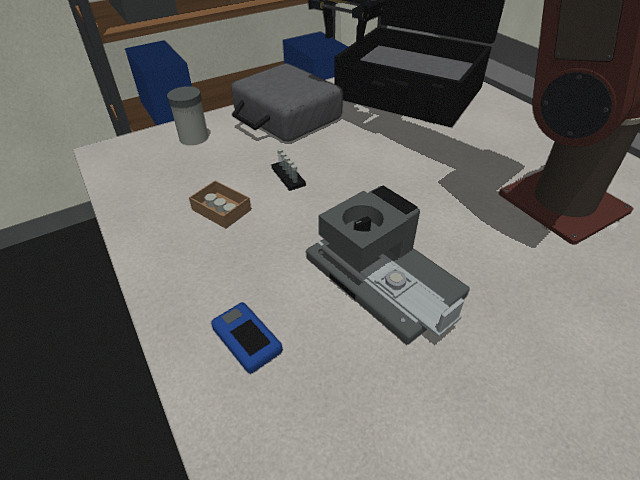

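View pics/top0.png

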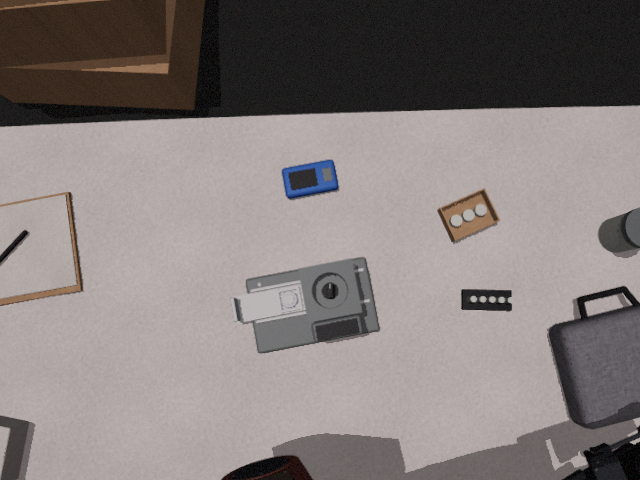

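View pics/wrist0.png

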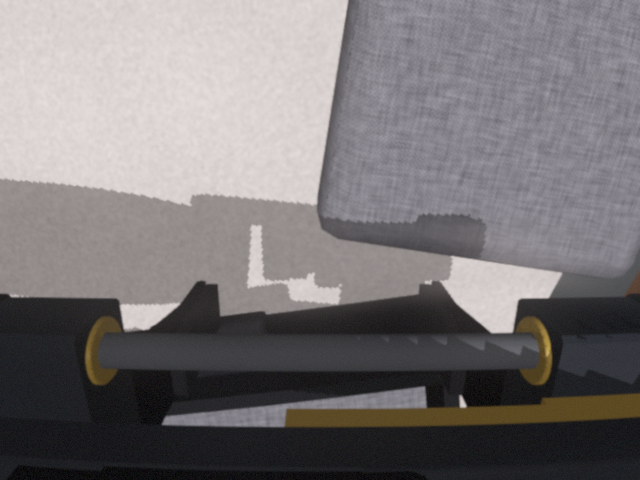

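```bash
cat > h.py <<'E'
import numpy as np, cv2
from scipy.spatial.transform import Rotation as R
np.set_printoptions(precision=4,suppress=True)
def rays(uv,K,k1,T):
    uv=np.atleast_2d(np.asarray(uv,float))
    s=cv2.undistortPoints(uv.reshape(-1,1,2),K,np.array([k1,0,0,0,0.])).reshape(-1,2)
    d=np.c_[s[:,0],-s[:,1],-np.ones(len(s))]  # per unit depth
    return d@T[:3,:3], -T[:3,:3].T@T[:3,3]
def onplane(uv,z,K,k1,T):
    d,o=rays(uv,K,k1,T); return o+d*((z-o[2])/d[:,2])[:,None]
def cloud(dep,K,k1,T):
    v,u=np.mgrid[0:480,0:640]; d,o=rays(np.c_[u.ravel(),v.ravel()],K,k1,T)
    return (o+d*dep.ravel()[:,None]).reshape(480,640,3)
def load(n):
    z=np.load(n); return z['p'],z['d'],z['K'],float(z['k1']),z['T']
E
python3 - <<'E'
from h import *
for n,box in (("top",(220,240,400,370)),("scene",(290,170,480,350))):
    p,d,K,k1,T=load(f"pics/{n}0.npz"); P=cloud(d,K,k1,T)
    u0,v0,u1,v1=box; roi=np.zeros((480,640),bool); roi[v0:v1,u0:u1]=1; roi&=d>0
    z=P[...,2]
    h,e=np.histogram(z[roi],bins=np.arange(-.01,.15,.005)); print(n,dict(zip(e.round(3),h)))
    m=roi&(z>.122)&(z<.14)
    X=P[m]; print('head',len(X),np.median(X[:,2]))
    r=cv2.minAreaRect(X[:,:2].astype(np.float32)); print(r)
    m2=roi&(z>.02)&(z<.036)
    r=cv2.minAreaRect(P[m2][:,:2].astype(np.float32)); print('base',r)
    img=cv2.resize(p[v0:v1,u0:u1,::-1],None,fx=4,fy=4,interpolation=cv2.INTER_CUBIC); cv2.imwrite(f"pics/{n}_crop.png",img)
E
```

```text
top {np.float64(-0.01): np.int64(670), np.float64(-0.005): np.int64(7632), np.float64(0.0): np.int64(5043), np.float64(0.005): np.int64(149), np.float64(0.01): np.int64(0), np.float64(0.015): np.int64(23), np.float64(0.02): np.int64(799), np.float64(0.025): np.int64(2260), np.float64(0.03): np.int64(786), np.float64(0.035): np.int64(1076), np.float64(0.04): np.int64(380), np.float64(0.045): np.int64(136), np.float64(0.05): np.int64(151), np.float64(0.055): np.int64(14), np.float64(0.06): np.int64(11), np.float64(0.065): np.int64(12), np.float64(0.07): np.int64(9), np.float64(0.075): np.int64(64), np.float64(0.08): np.int64(33), np.float64(0.085): np.int64(26), np.float64(0.09): np.int64(467), np.float64(0.095): np.int64(343), np.float64(0.1): np.int64(26), np.float64(0.105): np.int64(10), np.float64(0.11): np.int64(4), np.float64(0.115): np.int64(20), np.float64(0.12): np.int64(191), np.float64(0.125): np.int64(1444), np.float64(0.13): np.int64(1467), np.float64(0.135): np.int64(49), np.float64(0.14): np.int64(0)}
head 3113 0.12991559604956793
((0.4906480610370636, -0.074715748429298
[... 768 characters left out ...]
0.075): np.int64(89), np.float64(0.08): np.int64(125), np.float64(0.085): np.int64(166), np.float64(0.09): np.int64(230), np.float64(0.095): np.int64(298), np.float64(0.1): np.int64(275), np.float64(0.105): np.int64(308), np.float64(0.11): np.int64(313), np.float64(0.115): np.int64(333), np.float64(0.12): np.int64(390), np.float64(0.125): np.int64(624), np.float64(0.13): np.int64(2246), np.float64(0.135): np.int64(0), np.float64(0.14): np.int64(0)}
head 3122 0.13100881263838024
((0.4910745918750763, -0.07529035955667496), (0.15278808772563934, 0.11320135742425919), 9.18460750579834)
base ((0.5014927387237549, -0.12472096085548401), (0.1663370579481125, 0.5251293182373047), 9.708758354187012)
```

Run:
```python
import cv2
for n in("top","scene"):
    i=cv2.imread(f"pics/{n}_crop.png");print(i.shape)
```

```text
(520, 720, 3)
(720, 760, 3)
```

View pics/top_crop.png

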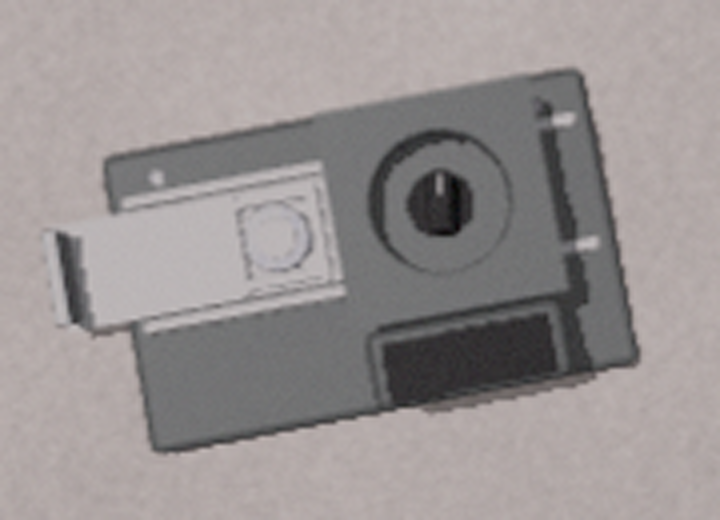

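```bash
cat >> h.py <<'E'
YAW=np.deg2rad(9.3); O=np.array([.4909,-.0750])+.021*np.array([np.cos(YAW),np.sin(YAW)])
def A(x,y,z):
    c,s=np.cos(YAW),np.sin(YAW); return np.array([O[0]+c*x-s*y,O[1]+s*x+c*y,z])
def down(th):  # tool y axis at world yaw th, pointing down
    y=np.array([np.cos(th),np.sin(th),0]); z=np.array([0,0,-1.]); x=np.cross(y,z)
    return R.from_matrix(np.c_[x,y,z]).as_quat()
E
python3 - <<'E'
from h import *
from workcell import manip, calibration
p,d,K,k1,T=load("pics/top0.npz")
print('well',onplane([[330.2,290.25]],.131,K,k1,T),'O',O)
print('bag',onplane([[550,330],[580,425],[600,240]],.1,K,k1,T))
p,d,K,k1,T=load("pics/wrist0.npz"); s=manip.sense()
o=-T[:3,:3].T@T[:3,3]; Rt=R.from_quat(s['eef_rot']); print('cam in tool',Rt.inv().apply(o-s['eef_pos']), 'tool y world',Rt.as_matrix()[:,1],'view',Rt.inv().apply(-T[2,:3]))
for th in (YAW,YAW+np.pi):
    print('push',th,manip.inverse_kinematics(A(0,.24,.05),down(th)))
for th in (YAW+np.pi/2,YAW-np.pi/2):
  for t in (0,-1,-1.9): print('knob',th,t,manip.inverse_kinematics(A(0,0,.1),down(th+t)))
E
```

```text
well [[ 0.51   -0.0736  0.131 ]] O [ 0.5116 -0.0716]
bag [[ 0.4168 -0.5197  0.1   ]
 [ 0.2243 -0.5699  0.1   ]
 [ 0.5986 -0.6379  0.1   ]]
cam in tool [ 0.0787 -0.0008 -0.1611] tool y world [ 0.3474 -0.9377 -0.0015] view [-0.2863  0.      0.9581]
push 0.16231562043547265 [ 0.1786  0.1267  1.9846 -0.      1.0303  0.0163]
push 3.303908274025266 None
knob 1.7331119472303693 0 [-0.2918  0.0877  1.9183 -0.      1.1355 -2.0249]
knob 1.7331119472303693 -1 [-0.2918  0.0877  1.9183 -0.      1.1355 -1.0249]
knob 1.7331119472303693 -1.9 [-0.2918  0.0877  1.9183 -0.      1.1355 -0.1249]
knob -1.4084807063594238 0 [-0.2918  0.0877  1.9183 -0.      1.1355  1.1167]
knob -1.4084807063594238 -1 [-0.2918  0.0877  1.9183 -0.      1.1355  2.1167]
knob -1.4084807063594238 -1.9 None
```

Run:
```python
from h import *
from workcell import *
import workcell
from workcell import manip,jaws,read_camera,calibration
manip.servo_line(manip.sense()['eef_pos']+[0,0,.05],velocity=.2)
q=down(YAW)
manip.move_ptp(A(0,.25,.26),q)
jaws.grip(0.0)
print(manip.sense()['time'])
c=calibration("wrist"); p,d=read_camera("wrist"); cv2.imwrite("pics/w1.png",p[:,:,::-1]); np.savez("pics/w1.npz",p=p,d=d,T=c["camera_from_world"],K=c["intrinsics"],k1=c["k1"])
manip.servo_line(A(0,.25,.05),q,velocity=.15)
s=manip.sense();print(s['time'],s['eef_pos'],A(0,.25,.05),s['ft_force'],s['finger_gap'])
```

```text
4.8917
6.4917 [0.472  0.1753 0.0509] [0.4712 0.1751 0.05  ] [ 0.1762 -0.4884 -0.2837] 0.008580112734555976
```

View pics/w1.png

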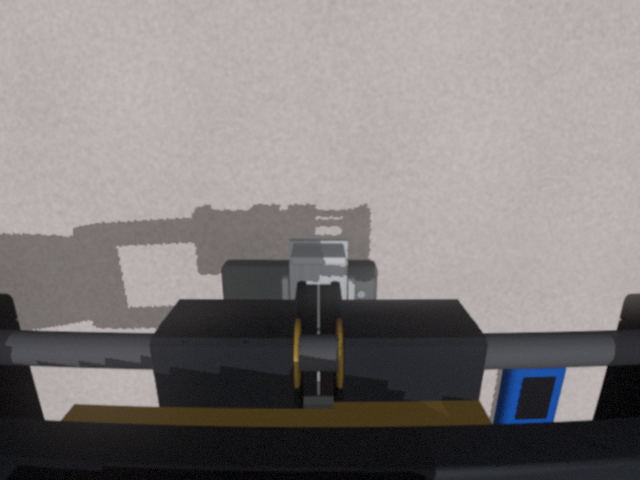

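Run:
```python
from h import *
from workcell import manip,jaws,read_camera,calibration
q=down(YAW)
def st(t):
    s=manip.sense(); e=s['eef_pos'][:2]-O; c,sn=np.cos(YAW),np.sin(YAW)
    f=s['ft_force'];print(t,round(s['time'],2),'y',round(-sn*e[0]+c*e[1],4),'Fy',round(-sn*f[0]+c*f[1],2),'Fz',round(f[2],2))
print(manip.servo_line(A(0,.145,.05),q,velocity=.06,until_force=14)); st('a')
print(manip.servo_line(A(0,.115,.05),q,velocity=.02,until_force=10)); st('b')
```

```text
False
a 8.39 y 0.1449 Fy 0.86 Fz 0.33
True
b 9.25 y 0.1303 Fy 1.0 Fz -0.19
```

Run:
```python
from h import *
from workcell import manip,jaws,read_camera,calibration
q=down(YAW)
def st(t):
    s=manip.sense(); e=s['eef_pos'][:2]-O; c,sn=np.cos(YAW),np.sin(YAW)
    f=s['ft_force'];print(t,round(s['time'],2),'y',round(-sn*e[0]+c*e[1],4),'Fy',round(-sn*f[0]+c*f[1],2),'Fz',round(f[2],2))
st('0')
print(manip.servo_line(A(0,.110,.05),q,velocity=.02,until_force=20)); st('b')
c=calibration("top"); p,d=read_camera("top"); cv2.imwrite("pics/t2.png",cv2.resize(p[230:380,210:410,::-1],None,fx=4,fy=4)); np.savez("pics/t2.npz",p=p,d=d,T=c["camera_from_world"],K=c["intrinsics"],k1=c["k1"])
c=calibration("scene"); p,d=read_camera("scene"); cv2.imwrite("pics/s2.png",cv2.resize(p[170:350,290:490,::-1],None,fx=4,fy=3.3)); np.savez("pics/s2.npz",p=p,d=d,T=c["camera_from_world"],K=c["intrinsics"],k1=c["k1"])
```

```text
0 9.25 y 0.1303 Fy 1.0 Fz -0.19
True
b 9.7 y 0.1305 Fy 1.92 Fz 1.97
```

View pics/t2.png

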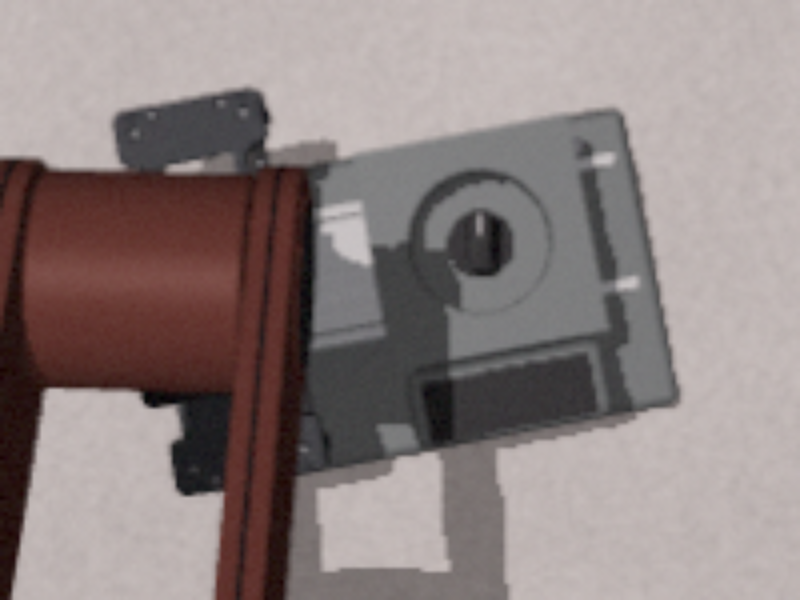

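View pics/s2.png

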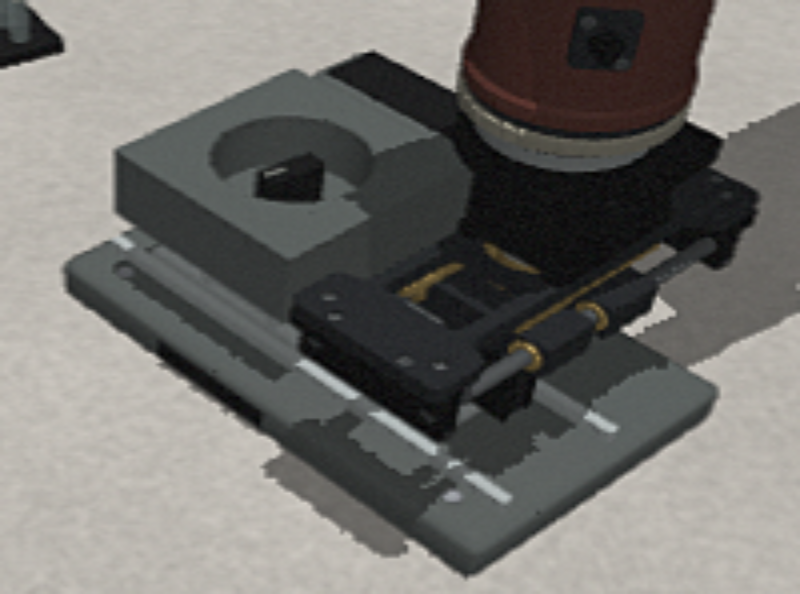

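Run:
```python
from h import *
from workcell import manip,jaws,read_camera,calibration
q=down(YAW)
manip.servo_line(A(0,.15,.05),q,velocity=.1)
manip.servo_line(A(0,.15,.22),q,velocity=.2)
manip.move_ptp(A(0,0,.23),down(YAW+np.pi/2))
jaws.grip(0.28)
manip.sleep(.3)
s=manip.sense();print(s['time'],s['eef_pos'],A(0,0,.23),s['joint_positions'],s['ft_force'],s['moment'],s['finger_gap'])
for n in("wrist","scene","top"):
    c=calibration(n); p,d=read_camera(n); cv2.imwrite(f"pics/{n}3.png",p[:,:,::-1]); np.savez(f"pics/{n}3.npz",p=p,d=d,T=c["camera_from_world"],K=c["intrinsics"],k1=c["k1"])
```

```text
13.8 [ 0.5116 -0.0716  0.23  ] [ 0.5116 -0.0716  0.23  ] [-0.2918 -0.0459  1.7967  0.      1.3908 -2.0249] [-0.1038 -0.3066  0.3905] [ 0.1356 -0.0886 -0.0004] 0.27807160891126026
```

View pics/wrist3.png

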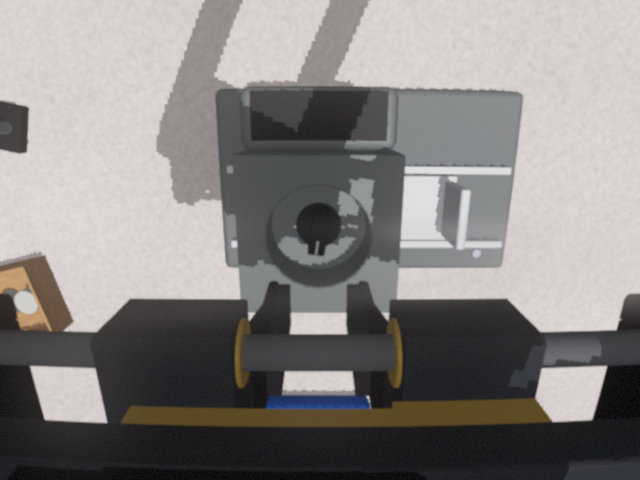

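View pics/scene3.png

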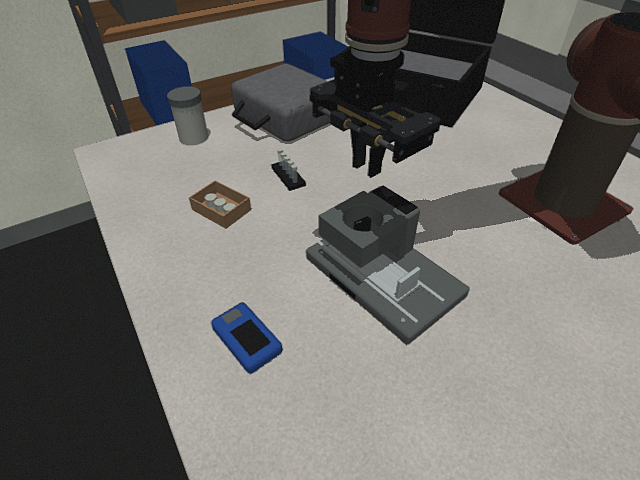

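View pics/top3.png

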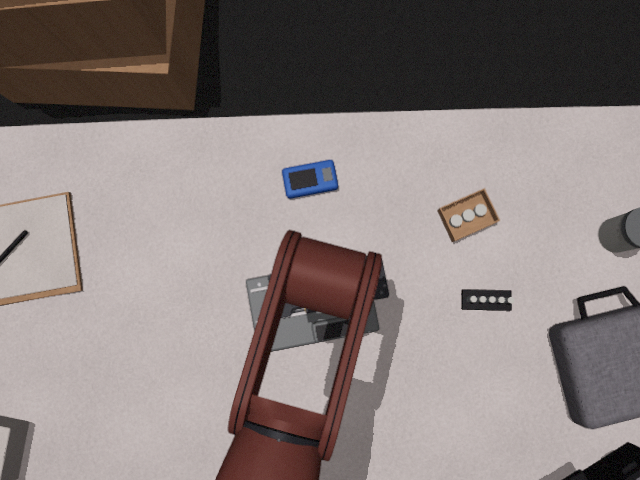

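Run:
```python
from h import *
p,d,K,k1,T=load("pics/wrist3.npz")
cv2.imwrite("pics/w3c.png",cv2.resize(p[150:290,230:390,::-1],None,fx=5,fy=4.2,interpolation=cv2.INTER_CUBIC)[:588])
P=cloud(d,K,k1,T); 
c,s=np.cos(YAW),np.sin(YAW)
Q=P.copy(); e=P[...,:2]-O; Q[...,0]=c*e[...,0]+s*e[...,1]; Q[...,1]=-s*e[...,0]+c*e[...,1]
v,u=np.mgrid[0:480,0:640]
roi=(u>225)&(u<410)&(v>80)&(v<272)&(d>0)
m=roi&(abs(P[...,2]-.131)<.006)
r=cv2.minAreaRect(P[m][:,:2].astype(np.float32));print(r, 'medz',np.median(P[m][:,2]))
# head y edges in analyser frame
for lo,hi in((-.04,-.01),(.0,.03)):
    k=m&(Q[...,0]>lo)&(Q[...,0]<hi); print('y edges',np.percentile(Q[k][:,1],[.5,99.5]))
# well: points below rim
w=roi&(P[...,2]<.121)&(np.hypot(Q[...,0],Q[...,1])<.045)
# floor
fl=roi&(abs(P[...,2]-.095)<.005)&(np.hypot(Q[...,0],Q[...,1])<.045); print('floor med z',np.median(P[fl][:,2]),fl.sum())
kn=roi&(abs(P[...,2]-.124)<.006)&(np.hypot(Q[...,0],Q[...,1])<.022); print('knob top',kn.sum(),Q[kn].mean(0) if kn.sum() else 0, cv2.minAreaRect(Q[kn][:,:2].astype(np.float32)*1000) if kn.sum()>3 else 0)
tb=(u>435)&(u<475)&(v>170)&(v<256)&(abs(P[...,2]-.081)<.008)
print('tab top',tb.sum(),np.percentile(Q[tb],[1,50,99],axis=0))
for row in(190,210,235):print([(x,p[row,x].tolist()) for x in range(452,474,1)][::2])
```

```text
((0.4758475422859192, -0.07678823918104172), (0.12166953086853027, 0.11020921170711517), 8.970346450805664) medz 0.12998723784772057
y edges [-0.0539  0.0552]
y edges [-0.0541  0.055 ]
floor med z 0.09426435855528437 5581
knob top 746 [-0.0019  0.0009  0.1228] ((-1.273580551147461, 0.9005312919616699), (12.017416000366211, 30.318525314331055), 81.69300842285156)
tab top 750 [[-0.0251  0.1108  0.0733]
 [-0.0015  0.1139  0.0795]
 [ 0.0231  0.1191  0.0816]]
[(452, [99, 101, 104]), (454, [102, 102, 106]), (456, [102, 103, 106]), (458, [102, 102, 106]), (460, [113, 114, 116]), (462, [164, 167, 170]), (464, [194, 196, 200]), (466, [196, 198, 202]), (468, [194, 196, 200]), (470, [164, 167, 169]), (472, [135, 138, 140])]
[(452, [105, 104, 108]), (454, [107, 105, 111]), (456, [105, 105, 109]), (458, [119, 118, 123]), (460, [183, 186, 190]), (462, [219, 218, 220]), (464, [224, 222, 223]), (466, [218, 219, 222]), (468, [184, 186, 190]), (470, [138, 141, 142]), (472, [136, 141, 141])]
[(452, [128, 126, 129]), (454, [129, 126, 130]), (456, [147, 146, 149]), (458, [195, 195, 198]), (460, [216, 214, 216]), (462, [213, 214, 216]), (464, [204, 206, 209]), (466, [167, 167, 170]), (468, [150, 151, 152]), (470, [150, 152, 152]), (472, [149, 150, 150])]
```

View pics/w3c.png

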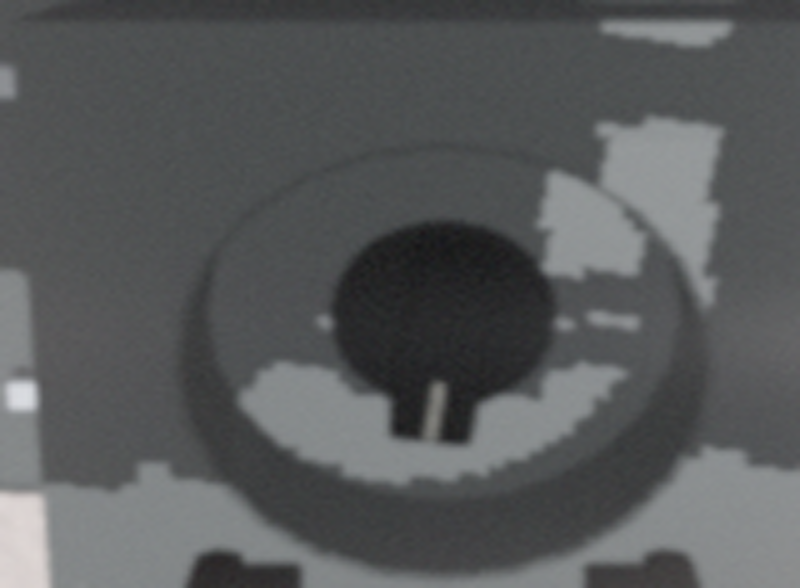

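Run:
```python
from h import *
c,s=np.cos(YAW),np.sin(YAW)
for n in("top0","scene0","wrist3","scene3"):
    p,d,K,k1,T=load(f"pics/{n}.npz"); P=cloud(d,K,k1,T); Q=P.copy(); e=P[...,:2]-O; Q[...,0]=c*e[...,0]+s*e[...,1]; Q[...,1]=-s*e[...,0]+c*e[...,1]
    r=np.hypot(Q[...,0],Q[...,1])
    kn=(d>0)&(abs(P[...,2]-.124)<.005)&(r<.022)
    print(n,'knob',kn.sum(),cv2.minAreaRect(Q[kn][:,:2].astype(np.float32)*1000))
    # rim: top-plane points around, fit circle to inner boundary by angle bins
    top=(d>0)&(abs(P[...,2]-.131)<.006)&(r>.028)&(r<.05)
    X=Q[top][:,:2]; a=np.arctan2(X[:,1],X[:,0]); b=((a+np.pi)/(2*np.pi)*36).astype(int)
    E=np.array([X[b==i][np.argmin(np.hypot(*X[b==i].T))] for i in range(36) if (b==i).sum()>3])
    M=np.c_[2*E,np.ones(len(E))]; sol=np.linalg.lstsq(M,(E**2).sum(1),rcond=None)[0]; print('  rim c',sol[:2]*1000,'r',np.sqrt(sol[2]+sol[:2]@sol[:2])*1000)
```

```text
top0 knob 86 ((-0.6874628067016602, 0.08815956115722656), (11.630563735961914, 29.070592880249023), 84.321533203125)
  rim c [-0.3749  0.1901] r 35.65815598776618
scene0 knob 109 ((-0.14437580108642578, 0.9766654968261719), (13.408299446105957, 30.557451248168945), 85.69920349121094)
  rim c [0.1564 0.607 ] r 35.21028625480894
wrist3 knob 739 ((-1.273580551147461, 0.9005312919616699), (12.017416000366211, 30.318525314331055), 81.69300842285156)
  rim c [-1.2306  0.8316] r 35.085709451690654
scene3 knob 109 ((0.3252410888671875, -0.06815910339355469), (13.789234161376953, 30.26083755493164), 81.80073547363281)
  rim c [0.1547 0.6741] r 35.25896943804883
```

```bash
cat >> h.py <<'E'
KC=(-.0005,.0006); TH0=YAW+np.pi/2-.135
def mz(manip,n=5,dt=.01):
    v=[]
    for _ in range(n):
        s=manip.sense(); v.append([s['moment'][2],*s['ft_force'],s['joint_positions'][5]]); manip.sleep(dt)
    return np.mean(v,0),np.std(v,0)[0],s['time']
E
python3 - <<'E'
from h import *
from workcell import manip,jaws,read_camera,calibration
q=down(TH0)
manip.servo_line(A(*KC,.15),q,velocity=.15)
print(manip.servo_line(A(*KC,.101),q,velocity=.06,until_force=6))
print(mz(manip)); print(manip.sense()['eef_pos'],A(*KC,.101))
jaws.grip(0.0)
print(manip.sense()['finger_gap']*87, mz(manip))
j=manip.sense()['joint_positions'].copy()
np.save('j0.npy',j)
for k in range(1,4):
    t=j.copy(); t[5]+=.04*k; manip.set_joints(t); print(t[5]-j[5],mz(manip))
E
```

```text
False
(array([-0.0043,  0.0163, -0.5294,  0.2375, -1.8893]), np.float64(0.005877442112954178), 15.6333)
[ 0.5114 -0.0712  0.1015] [ 0.511  -0.0711  0.101 ]
12.053615976339431 (array([-0.14  , -0.2666, -2.3888,  1.5281, -1.8891]), np.float64(0.02211121157328381), 16.075)
0.040000000000000036 (array([-0.0867, -0.4504, -1.3564, -0.0455, -1.8501]), np.float64(0.02449835040950069), 16.3667)
0.08000000000000007 (array([-0.0965,  0.1665, -1.267 ,  0.5162, -1.8106]), np.float64(0.01127214516090014), 16.6583)
0.11999999999999988 (array([-0.0792,  0.3397, -1.5428,  0.3032, -1.7707]), np.float64(0.02802240409321314), 16.95)
```

Run:
```python
from h import *
from workcell import manip,jaws,read_camera,calibration
j=np.load('j0.npy')
for k in (.16,.20):
    t=j.copy(); t[5]+=k; manip.set_joints(t)
    for i in range(9):
        s=manip.sense(); print(k,round(s['time'],3),s['moment'],s['ft_force'],'tau5',s['tau'][5].round(4),'q',(s['joint_positions'][5]-j[5]).round(4),s['qvel'][5].round(4)); manip.sleep(.02)
```

```text
0.16 17.208 [-0.1642 -0.1668 -0.0782] [ 0.3662 -1.6646  0.2624] tau5 0.0309 q 0.1584 -0.004
0.16 17.225 [-0.1104 -0.1155 -0.0885] [ 0.4523 -1.7352  0.0603] tau5 -0.0164 q 0.1584 0.0006
0.16 17.242 [-0.1504 -0.1795 -0.0978] [-0.5243 -2.4409  0.8657] tau5 -0.0472 q 0.1584 0.004
0.16 17.258 [-0.1586 -0.2104 -0.0975] [-0.4751 -2.6972  0.1096] tau5 -0.0661 q 0.1585 0.0045
0.16 17.275 [-0.1669 -0.2278 -0.0337] [ 0.7939 -1.6694  0.1872] tau5 -0.077 q 0.1586 0.0048
0.16 17.292 [-0.1595 -0.1434 -0.0323] [-0.3831 -1.4874  0.6867] tau5 -0.0825 q 0.1586 0.0041
0.16 17.308 [-0.1404 -0.1381 -0.1457] [-0.683  -1.6036  0.3469] tau5 -0.0845 q 0.1587 0.005
0.16 17.325 [-0.1348 -0.1603 -0.0902] [ 0.5151 -1.5401  0.1905] tau5 -0.0843 q 0.1588 0.0049
0.16 17.342 [-0.171  -0.1437 -0.1305] [-0.2636 -1.5846  0.1064] tau5 -0.0828 q 0.1589 0.0035
0.2 17.608 [-0.1887 -0.1671 -0.1265] [ 0.2042 -1.4802  0.1175] tau5 0.0261 q 0.1987 -0.0052
0.2 17.625 [-0.1995 -0.1171 -0.1252] [-0.2422 -1.8367  0.1892] tau5 -0.022 q 0.1987 -0.0012
0.2 17.642 [-0.2282 -0.1635 -0.0792] [-0.8724 -1.8207 -0.0335] tau5 -0.0536 q 0.1986 0.0028
0.2 17.658 [-0.1715 -0.179  -0.121 ] [ 0.3037 -0.806   0.6013] tau5 -0.0734 q 0.1987 0.0029
0.2 17.675 [-0.1658 -0.1359 -0.0785] [ 0.4417 -2.6081  0.2837] tau5 -0.0851 q 0.1988 0.005
0.2 17.692 [-0.2754 -0.1738 -0.1089] [-0.2375 -2.0969 -0.6341] tau5 -0.0914 q 0.1989 0.0022
0.2 17.708 [-0.179  -0.18   -0.0482] [ 0.3378 -1.5601  0.058 ] tau5 -0.0942 q 0.1989 0.0046
0.2 17.725 [-0.1887 -0.1332 -0.027 ] [ 0.0036 -1.346   0.3142] tau5 -0.0947 q 0.199 0.0041
0.2 17.742 [-0.1875 -0.1711 -0.0627] [ 0.4484 -1.6077  0.6519] tau5 -0.0939 q 0.1991 0.006
```

Run:
```python
from h import *
from workcell import manip,jaws,read_camera,calibration
s=manip.sense(); print(s['finger_gap']*87,s['time'],s['eef_pos'])
v=[manip.sense()['moment'][2]for _ in range(50)]; print(np.mean(v),np.std(v),manip.sense()['time'])
c=calibration("scene"); p,d=read_camera("scene"); cv2.imwrite("pics/s4.png",cv2.resize(p[170:320,290:490,::-1],None,fx=4,fy=4,interpolation=cv2.INTER_CUBIC))
```

```text
11.551371393777227 17.7583 [ 0.5113 -0.0716  0.1014]
-0.08730358268104671 0.0 17.7583
```

View pics/s4.png

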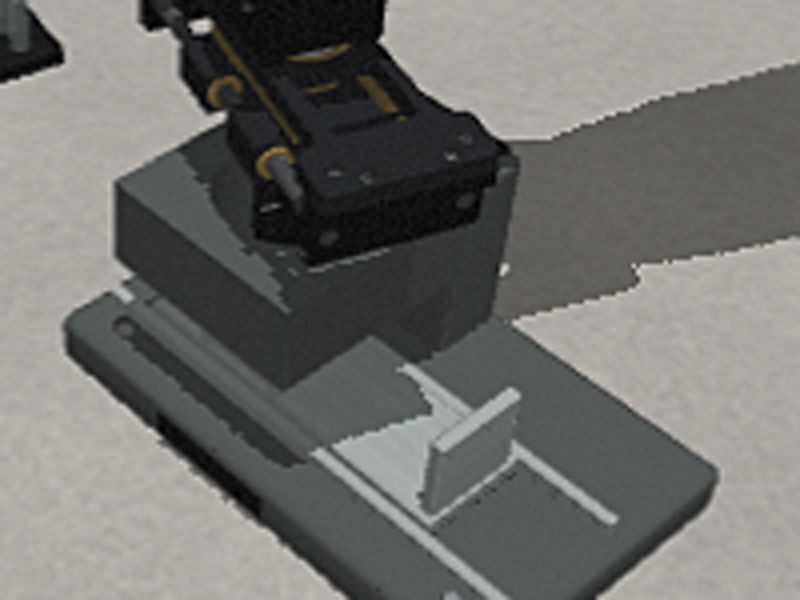

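Run:
```python
from h import *
from workcell import manip,jaws,read_camera,calibration
j=np.load('j0.npy'); a=.2
def rd(t,a):
    s=manip.sense(); print(t,round(a,3),round(s['time'],3),'mz',s['moment'][2].round(4),'tau5',s['tau'][5].round(4),'q',(s['joint_positions'][5]-j[5]).round(4),s['qvel'][5].round(4))
for i in range(8):
    a+=.005; t=j.copy(); t[5]+=a; manip.set_joints(t); rd('J',a)
p=A(*KC,.101)
for v in (.15,.02):
    a+=.02; 
    manip.servo_line(p,down(TH0-a),velocity=v); rd('L%g'%v,a); manip.sleep(.05); rd('  ',a)
```

```text
J 0.205 18.058 mz 0.1269 tau5 0.1293 q 0.2047 -0.0001
J 0.21 18.308 mz 0.1105 tau5 0.1403 q 0.21 -0.0
J 0.215 18.558 mz 0.0853 tau5 0.1381 q 0.215 -0.0008
J 0.22 18.808 mz 0.1018 tau5 0.1375 q 0.2201 0.0013
J 0.225 19.058 mz 0.1268 tau5 0.1374 q 0.225 -0.0016
J 0.23 19.308 mz 0.0962 tau5 0.1375 q 0.2301 -0.0003
J 0.235 19.558 mz 0.1125 tau5 0.1375 q 0.2351 -0.0011
J 0.24 19.808 mz 0.1687 tau5 0.1375 q 0.2401 -0.0031
L0.15 0.26 20.058 mz 0.0231 tau5 0.0925 q 0.2598 -0.0036
   0.26 20.108 mz 0.0309 tau5 0.037 q 0.2597 -0.0008
L0.02 0.28 20.358 mz 0.1113 tau5 0.0849 q 0.2796 -0.0012
   0.28 20.408 mz 0.0122 tau5 0.0496 q 0.2796 -0.0006
```

```bash
cat >> h.py <<'E'
def turn(manip,j,a):
    t=j.copy(); t[5]=j[5]+a; manip.set_joints(t)
    s=manip.sense(); return s['tau'][5],s['moment'][2],s['joint_positions'][5]-j[5],s['time'],s['finger_gap']
E
python3 - <<'E'
from h import *
from workcell import manip
j=np.load('j0.npy'); a=.28; rec=[]
for i in range(14):
    a+=.075 if i else 0
    if i: turn(manip,j,a)
    a+=.006; turn(manip,j,a); a+=.006; r=turn(manip,j,a); rec.append((a,)+r); print(np.round(rec[-1],4))
    if r[0]>.1375+.013: break
np.save('rec1.npy',rec)
E
```

```text
[ 0.292   0.1361  0.1554  0.292  20.9083  0.1347]
[ 0.379   0.1456  0.1469  0.3787 21.6583  0.137 ]
[ 0.466   0.1414  0.1349  0.4658 22.4083  0.1359]
[ 0.553   0.1155  0.1064  0.5529 23.1583  0.1346]
[ 0.64    0.1194  0.0904  0.6399 23.9083  0.1353]
[ 0.727   0.1386  0.1074  0.7268 24.6583  0.1342]
[ 0.814   0.1579  0.1492  0.8138 25.4083  0.1368]
```

Run:
```python
from h import *
from workcell import manip
j=np.load('j0.npy'); a=.814
for i in range(6):
    a+=.005; print(np.round((a,)+turn(manip,j,a),4))
```

```text
[ 0.819   0.1818  0.148   0.8187 25.6583  0.1354]
[ 0.824   0.1797  0.135   0.8237 25.9083  0.1321]
[ 0.829   0.181   0.1975  0.8287 26.1583  0.1374]
[ 0.834   0.182   0.1571  0.8337 26.4083  0.134 ]
[ 0.839   0.1831  0.1563  0.8387 26.6583  0.1349]
[ 0.844   0.1842  0.1428  0.8437 26.9083  0.1368]
```

Run:
```python
from h import *
from workcell import manip
j=np.load('j0.npy'); a=.844
for d in (.04,.04,.006,.005,.005,.005,.005,.005,.005):
    a+=d; print(np.round((a,)+turn(manip,j,a),4))
```

```text
[ 0.884   0.0721 -0.0049  0.8842 27.1583  0.1363]
[ 0.924   0.082   0.05    0.9241 27.4083  0.1387]
[ 0.93    0.1913  0.2147  0.9297 27.6583  0.135 ]
[ 0.935   0.2049  0.1362  0.9347 27.9083  0.1358]
[ 0.94    0.2051  0.2079  0.9397 28.1583  0.134 ]
[ 0.945   0.2063  0.2026  0.9447 28.4083  0.1349]
[ 0.95    0.2073  0.1848  0.9496 28.6583  0.1368]
[ 0.955   0.2084  0.1387  0.9547 28.9083  0.1368]
[ 0.96    0.2094  0.2052  0.9596 29.1583  0.1369]
```

Run:
```python
from h import *
from workcell import manip,jaws,read_camera,calibration
j=np.load('j0.npy'); a=.96
for d in (.03,.03,.005,.005,.005,.005):
    a+=d; print(np.round((a,)+turn(manip,j,a),4))
jaws.grip(0.28); manip.sleep(.2)
s=manip.sense(); print(s['time'],s['finger_gap'],s['ft_force'],s['moment'])
c=manip.sense()['eef_pos']
manip.servo_line(c+[0,0,.129],velocity=.1)
manip.sleep(.3)
for n in("wrist","scene"):
    c=calibration(n); p,d=read_camera(n); cv2.imwrite(f"pics/{n}5.png",p[:,:,::-1]); np.savez(f"pics/{n}5.npz",p=p,d=d,T=c["camera_from_world"],K=c["intrinsics"],k1=c["k1"])
cc,s_=np.cos(YAW),np.sin(YAW)
for n in ("wrist5","scene5"):
    p,d,K,k1,T=load(f"pics/{n}.npz"); P=cloud(d,K,k1,T); Q=P.copy(); e=P[...,:2]-O; Q[...,0]=cc*e[...,0]+s_*e[...,1]; Q[...,1]=-s_*e[...,0]+cc*e[...,1]
    kn=(d>0)&(abs(P[...,2]-.124)<.005)&(np.hypot(Q[...,0],Q[...,1])<.022); print(n,kn.sum(),cv2.minAreaRect(Q[kn][:,:2].astype(np.float32)*1000))
    tb=(d>0)&(abs(P[...,2]-.081)<.006)&(abs(Q[...,0])<.03)&(Q[...,1]>.1)&(Q[...,1]<.13); print('tab y',np.percentile(Q[tb][:,1],[1,50,99]) if tb.any() else None)
print(manip.sense()['time'])
```

```text
[ 0.99    0.1284  0.1254  0.99   29.4083  0.1354]
[ 1.02    0.1367  0.0795  1.0199 29.6583  0.1361]
[ 1.025   0.2101  0.2207  1.0247 29.9083  0.1331]
[ 1.03    0.2254  0.1931  1.0296 30.1583  0.1362]
[ 1.035   0.2256  0.1976  1.0346 30.4083  0.1369]
[ 1.04    0.2266  0.2359  1.0397 30.6583  0.1358]
31.425 0.28176429455766716 [-0.108  -0.0284  0.1908] [ 0.0628 -0.1317  0.0231]
wrist5 753 ((-0.6032710075378418, 1.3338022232055664), (11.851486206054688, 30.09164810180664), 22.433664321899414)
tab y [0.1115 0.1153 0.1194]
scene5 110 ((-0.3496659994125366, 0.6686668395996094), (14.006669998168945, 29.952768325805664), 21.29364013671875)
tab y [0.1115 0.1167 0.1197]
33.2667
```

View pics/wrist5.png

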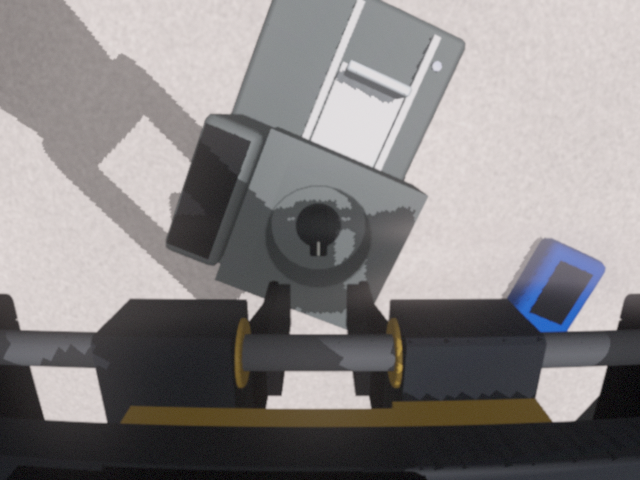

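View pics/scene5.png

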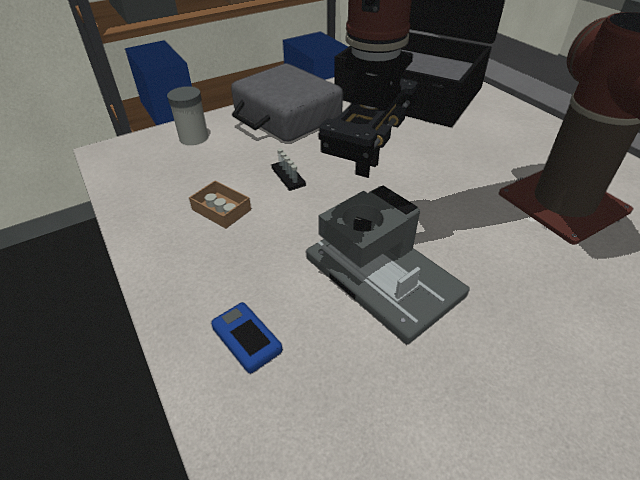

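In the pictures, the wrist view shows the bar pointing straight down at (318, 245), in line with the tool, so it stayed put after release. The scene view shows the tab still home at (405, 278), with the rack (288, 170), box (220, 203) and meter (246, 336) unmoved.

Run:
```python
from workcell import job
print(job.finish_job())
```

```text
the job is handed in; nothing more can be done
None
```

I pushed the tray home, turned the press knob clockwise to about 12 N on the sample, let go and backed off. I handed the job in at 33.3 s of robot time.

- **Tray:** it stopped at the same place on two pushes. The camera put the tab face 119 mm from the press axis before the press and about 119.5 mm after it, which matches fully home.
- **Press:** the knob torque on joint 6 was steady at 0.1375 N m in free travel, then rose by 0.217 N m per rad. That puts first touch at about 0.63 rad of turning. I stopped at 1.04 rad.
- **Press force:** the angle past touch gives about 12.3 N, but the torque rise gives about 11.1 N. The two differ because the measured slope is a little below the stated 0.24 N m per rad. Both are well under the 20 N limit.
- **After release:** the bar angle in the wrist and scene views still showed about 1.04 rad turned, so it did not spring back. The rack, meter and sample box look unmoved, and the robot is touching nothing.
- **Disagreements:** torque readings straight after turns of 0.03 rad or more were unreliable and at first had the wrong sign. I used only readings taken after several 0.005 rad steps. The press tip itself could not be seen, so the force is inferred from torque and angle.

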